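# Unlock the strap cutter's guard with its blade key

## Task

Unlock the yellow guard hood of the strap cutting machine: take the red-handled key from the punch rack, put it in the lock on the hood and turn it gently back and forth until it drops fully home in the hidden slot, then turn it clockwise until the bolt is drawn right out of its keeper. Leave the key in the lock, fully home, and let go of it; never force the key or the machine, and leave the punches, glue pot and dye bottle where they are.

Things in the scene. Friction and masses are not known exactly. Their poses are not given: they have to be found in the camera images.
- key_grip (a point): Key (82 mm long, 0.11 kg) standing upright in the punch rack; this is the centre of its red bow (flat handle), 36 wide (own x) x 10 thick (own y) x 34 tall mm (own z, up): grip across the 10. Below it: neck 12 mm round, 20 long; collar 40 mm across, 4 thick, underside 41 mm below this point; shank 23 mm round, 14 long; flat blade 22 wide (own x) x 5 x 10 long
- key_tip (a point): Centre of the end of the key's blade, on the key's axis 65 mm below key_grip and 24 mm below the underside of the collar; own x along the blade's width (same plane as the bow), own z up
- lock (a point): Centre of the mouth of the key bore (26 mm round, 2 mm chamfer) in the flat top of the grey lock case (60 x 90 mm) on the yellow hood, 168 mm above the table; own z up, own y towards the bolt. Round it a rubber ring 2 mm high. Key fully home: collar flat on this ring, tip 22 mm below the mouth. Until then the blade stands on the barrel's face, collar 8 mm higher
- lock_face (a point): Bore's axis at the face of the lock barrel, 14 mm below the mouth; axes as lock. Its slot, 25 x 7.2 mm, 12 deep, is out of sight and may lie anywhere from 1.15 rad anticlockwise to 0.4 rad clockwise of own x (seen from above); the blade fits either way round and drops in when in line within about 0.1 rad. The barrel holds by 0.1 N m of friction: light pressing does not drag it, the key once home turns it
- bolt (a joint): Steel bolt from lock case to the keeper on the green gear case, travel in m: 0 = thrown (locked, as found), clear of the keeper from 0.0125, at most 0.0175. Turned clockwise from above, the barrel first moves freely, then draws the bolt (clear with the slot 1.3 rad clockwise of lock's x) and has a hard stop at 1.6 rad; blade play adds up to 0.2 rad. Anticlockwise it stops at 1.25 rad, to no effect
- rack: Wooden punch rack, 65 (own x) x 200 (own y) x 45 mm high, origin at the centre of its underside; three 26 mm holes in a row, 65 mm apart along own y, the middle one at its centre. Key and punches stand in the holes on their collars, 24 mm of each down the hole; which hole holds the key varies. It is fixed
- punch_a_mid (a point): Steel drive punch, 73 mm long, 36 mm across its collar, standing in the rack, top 94 mm above the table; point half-way up; leave it alone
- punch_b_mid (a point): The other drive punch, same size; point half-way up; leave it alone
- glue_pot_mid (a point): Cream glue pot with white lid, 84 mm wide, 85 mm high; point half-way up; leave it alone
- dye_bottle_mid (a point): Cream dye bottle with white cap, 56 mm wide, 120 mm high; point half-way up; leave it alone
Mind the look-alikes: they are no part of the job. What is shaped like the part that bears key_grip but brown or turquoise is not meant.

How it is judged:
By the outcome, as a careful person would: the job done as asked, in the order asked, and still so for the second after the job is handed in, with the robot touching nothing.
It also fails if it takes over 61 s, if anything falls off the work surface, if the arm or the gripper's body presses on something with over 40 N, if the wrist force passes 120 N, or if a joint passes its speed limit or range.

## Robot

A 7-joint arm with a two-finger parallel gripper is mounted at the origin on the work surface. World frame = base frame: x ahead of the robot, y to its left, z up, the work surface at z = 0. Lengths are in m, angles in degrees, forces in N, time in s.
With the tool pointing down it reaches from about 0.35 to 0.9 m from the base axis. Payload 19.9 kg.
Tool frame: the origin (TCP) lies midway between the tips of the shut fingers; the grasp point (between the pads) lies 19 mm behind it; z points along the fingers, y is the line along which they close (so a half turn about z gives the same grasp; the last joint's range is limited). The gripper opens to 94 mm and grips with 3 to 60 N. Pads are 16 mm wide; open, the fingers measure 119 mm over their backs; the gripper's body (75 mm by 177 mm) begins 78 mm behind the grasp point.
Start: joints at [61.622, 23.915, -0.59, 92.452, 0.269, 63.638, -3.037], TCP at [0.274, -0.562, 0.205] pointing down, gripper open.
Joint ranges: [-161.28, 161.28], [-22.2, 115.67], [-73.04, 71.86], [3.21, 147.25], [-68.34, 248.33], [10.77, 114.83], [-161.83, 161.83]. Speed limits (degrees/s): [108.29, 108.29, 136.94, 136.94, 172.46, 172.46, 172.46].

## Interface

Orientations are given as a 3x3 rotation matrix whose columns are the frame's x, y, z axes.
In Python, from rig import manip gives the robot as it stands.
- The arm moves only by the tool send_rows, never from a script. Its argument "motion" is a list of rows, each a list of 7 numbers: the shift along the tool's x, y, z in m, then the turn, a rotation vector about the tool's x, y, z in degrees, then the finger opening in m, from 0 to 0.094. In form: [[dx, dy, dz, wx, wy, wz, fingers], ...]. A call has exactly 10 rows; each row shifts and turns the commanded pose from where the row before left it, along the tool's axes as they then stand; what a row does not reach is not made up. A row lasts 1/8 s, in which the tool goes at most 62.5 mm and 10.7 degrees, less where a joint would pass 70% of its speed; a pose out of reach is approached as far as the arm can. A call is refused whole if a number of a shift passes 0.0625 or a number of a turn 10.7, either way. A call with a gripper value outside its range is refused whole. The fingers move at their own pace and stop on an object; "grip_force" is the grip in N (left out, the last holds). Time passes only in rows, so rows that do not move let the fingers close, or fill a call up. It gives the time, the measured TCP pose, the force, the opening and the grip force at its end, in the units of the state.
- manip.state(): the state, without advancing time (a new reading comes with each control period).
- manip.capture(name): name is "side" or "top"; returns the picture (400x640x3 uint8, blue, green, red); there is no depth.
- manip.camera_info(name): a dict with "mtx" (3x3 intrinsics, pixels), "D" ([k1, k2, p1, p2, k3] as OpenCV has them; the pictures are not rectified), "R" (3x3) and "t" (3): a world point X has camera coordinates R X + t. Camera axes: x right, y down, z forward; pixel columns grow to the right and rows downward; lengths in m; the calibration is good to about 2 mm. A picture is of the moment at which its call begins. camera_info takes no time and is no camera call.
- manip.close_job(): hands the job in; it is judged then, once.
The state is a dict: "time_s": time; "joints": joint angles; "dq": joint speeds; "tau": joint torques, N m; "eef_pos": TCP position; "tcp_rot": TCP orientation; "wrist_force": force on the tool from outside, world axes, zero at the start; "moment": the same for the moment, N m; "width": finger opening in m; "gripper_force": force on a finger pad.
Only numpy, scipy, OpenCV 4.12 (cv2) and the standard library are available. Lean on these libraries where they do the work, as an engineer would, in place of code of your own. Each camera call takes 0.05 s, during which the arm holds its last target. There are 200 camera calls.

## Working session

There is one attempt and no reset: what is moved stays moved. The work goes in short steps, Python scripts to look and compute and a tool call to move; the robot and the scene stay as the last step left them, time stands still between calls to the robot, and variables do not carry over. Pictures are saved under pics/ and viewed, at most 10 in all, crops included, and the job is handed in when it is done.

Besides the shell and the picture viewer there is one more tool, called by a JSON object that holds its "method" and its "body". send_rows: Moves the arm, as the interface text tells. Its arguments: {"type":"object","properties":{"motion":{"type":"array"},"grip_force":{"type":"number"}},"required":["motion"]}

```bash
mkdir -p pics; python3 - <<'E'
from rig import manip
import cv2,numpy as np
for n in("top","side"):
    cv2.imwrite(f"pics/{n}0.png",manip.capture(n))
    c=manip.camera_info(n);R=np.array(c["R"]);t=np.array(c["t"]);print(n,np.round(c["mtx"],1).tolist(),c["D"],(-R.T@t).round(3),R.round(3).tolist())
s=manip.state();print({k:np.round(v,3).tolist() for k,v in s.items()})
E
```

```text
top [[386.0, 0.0, 319.1], [0.0, 386.0, 200.6], [0.0, 0.0, 1.0]] [-0.0221906  0.         0.         0.         0.       ] [0.471 0.05  1.18 ] [[-0.005, -1.0, 0.02], [-0.997, 0.003, -0.078], [0.078, -0.02, -0.997]]
side [[365.3, 0.0, 315.9], [0.0, 365.3, 200.0], [0.0, 0.0, 1.0]] [-0.06015775  0.          0.          0.          0.        ] [0.341 0.591 0.615] [[-0.917, -0.4, 0.001], [-0.254, 0.579, -0.775], [0.309, -0.71, -0.632]]
{'time_s': 0.1, 'joints': [61.621, 23.944, -0.59, 92.482, 0.271, 63.637, -3.036], 'dq': [0.089, -0.156, 0.021, -0.129, 0.03, 0.067, -0.051], 'tau': [0.002, -85.258, 0.64, -42.67, -0.049, 0.016, 0.0], 'eef_pos': [0.274, -0.561, 0.205], 'tcp_rot': [[0.899, 0.438, -0.001], [0.438, -0.899, 0.001], [-0.0, -0.001, -1.0]], 'wrist_force': [-0.017, -0.176, -1.031], 'moment': [0.004, -0.04, -0.011], 'gripper_force': 0.0, 'width': 0.094}
```

View pics/top0.png

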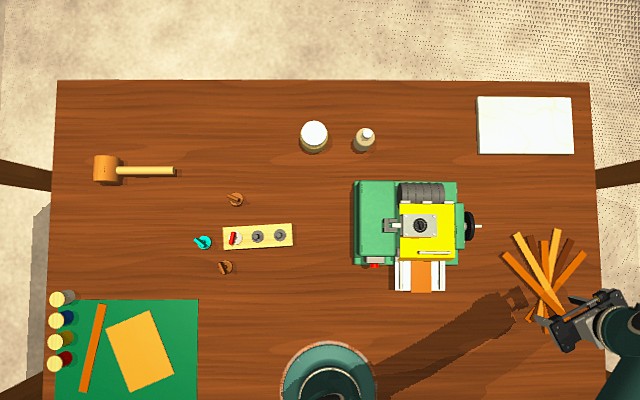

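View pics/side0.png

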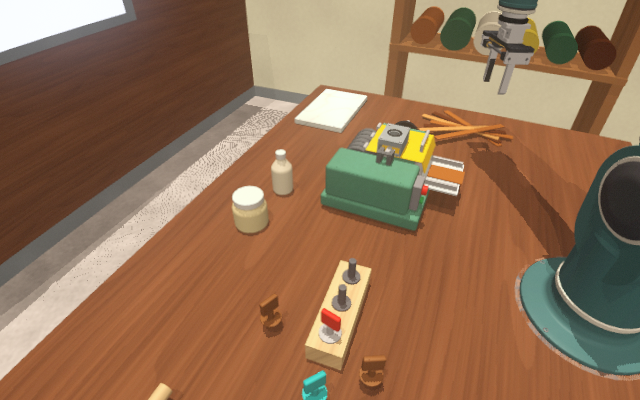

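Candidates: the red bow in the rack at top (235,238) / side (331,321); turquoise at top (203,242), brown at top (235,199) and (225,267), all outside the rack. I choose the red one and check it in a close crop. The lock is at top (421,226), with the bolt going to image left.

```bash
python3 - <<'E'
import cv2,numpy as np
t=cv2.imread("pics/top0.png");s=cv2.imread("pics/side0.png")
def c(im,x,y,w=50,h=36):
    return cv2.resize(im[y-h//2:y+h//2,x-w//2:x+w//2],(400,288),interpolation=cv2.INTER_CUBIC)
cv2.imwrite("pics/crop.png",np.vstack([np.hstack([c(t,240,238),c(t,415,226)]),np.hstack([c(s,332,320),c(s,394,136)])]))
E
```

```text
(no output)
```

View pics/crop.png

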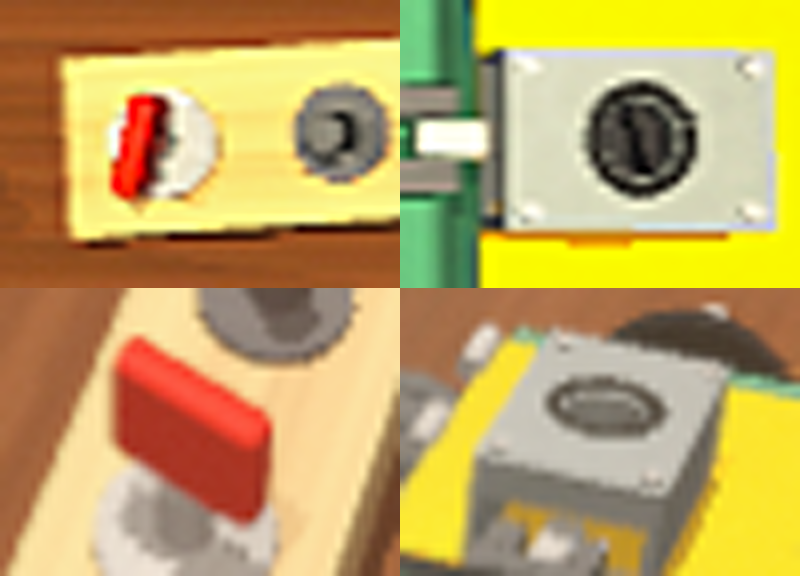

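```bash
cat > h.py <<'E'
from rig import manip
import cv2,numpy as np
def ray(n,p):
    c=manip.camera_info(n);R=np.array(c["R"]);t=np.array(c["t"]).ravel()
    u=cv2.undistortPoints(np.float64([[p]]),np.array(c["mtx"]),np.array(c["D"]))[0,0]
    return -R.T@t,R.T@np.r_[u,1]
def plane(n,p,z):
    o,d=ray(n,p);return o+d*(z-o[2])/d[2]
def tri(pt,ps):
    A=[];b=[]
    for n,p in(("top",pt),("side",ps)):
        o,d=ray(n,p);d/=np.linalg.norm(d);M=np.eye(3)-np.outer(d,d);A.append(M);b.append(M@o)
    return np.linalg.lstsq(np.vstack(A),np.hstack(b),rcond=None)[0]
def proj(n,X):
    c=manip.camera_info(n);R=np.array(c["R"]);t=np.array(c["t"]).ravel()
    return cv2.projectPoints(np.float64(X).reshape(-1,1,3),cv2.Rodrigues(R)[0],t,np.array(c["mtx"]),np.array(c["D"]))[0][:,0]
E
python3 - <<'E'
from h import *
np.set_printoptions(precision=4,suppress=True)
def C(o,q,x0,y0): return ((q[0]-x0+.5)/8-.5+o[0],(q[1]-y0+.5)/8-.5+o[1])
K=(215,220);L=(390,208);KS=(307,302);LS=(369,118)
print("lock tri",tri(C(L,(641,138),400,0),C(LS,(607,406),400,288)))
print("lock z170",plane("top",C(L,(641,138),400,0),.17),plane("side",C(LS,(607,406),400,288),.17))
case=[plane("top",C(L,q,400,0),.168) for q in((503,50),(775,52),(775,230),(503,230))];print("case",np.array(case),np.mean(case,0))
cs=[plane("side",C(LS,q,400,288),.168) for q in((477,462),(520,335),(728,372),(665,497))];print("case side",np.array(cs),np.mean(cs,0))
print("collar",plane("top",C(K,(165,143),0,0),.049))
rk=[plane("top",C(K,q,0,0),.045) for q in((62,59),(74,240),(400,40),(400,220))];print("rack",np.array(rk))
bt=[plane("top",C(K,q,0,0),.103) for q in((147,95),(121,198))];print("bowtop ends(top)",np.array(bt))
bs=[plane("side",C(KS,q,0,288),.103) for q in((130,340),(268,408),(116,362),(254,438))];print("bow side corners",np.array(bs),np.mean(bs,0))
E
```

```text
lock tri [ 0.4853 -0.2344  0.1698]
lock z170 [ 0.4851 -0.2344  0.17  ] [ 0.4855 -0.234   0.17  ]
case [[ 0.5143 -0.1898  0.168 ]
 [ 0.5133 -0.2803  0.168 ]
 [ 0.4547 -0.2787  0.168 ]
 [ 0.4553 -0.1886  0.168 ]] [ 0.4844 -0.2344  0.168 ]
case side [[ 0.514  -0.1867  0.168 ]
 [ 0.524  -0.273   0.168 ]
 [ 0.4558 -0.276   0.168 ]
 [ 0.4564 -0.1896  0.168 ]] [ 0.4876 -0.2313  0.168 ]
collar [0.4526 0.272  0.049 ]
rack [[0.4833 0.3107 0.045 ]
 [0.4176 0.3055 0.045 ]
 [0.4898 0.1874 0.045 ]
 [0.4242 0.187  0.045 ]]
bowtop ends(top) [[0.4701 0.2678 0.103 ]
 [0.4347 0.2764 0.103 ]]
bow side corners [[0.4694 0.2675 0.103 ]
 [0.4379 0.2712 0.103 ]
 [0.47   0.2734 0.103 ]
 [0.438  0.2787 0.103 ]] [0.4538 0.2727 0.103 ]
```

{"method": "send_rows", "body": {"motion": [[0,0,-0.0125,0,0,9.5,0.04],[0,0,-0.0125,0,0,9.5,0.04],[0,0,-0.0125,0,0,9.5,0.04],[0,0,-0.0125,0,0,9.5,0.04],[0,-0.05,0,0,0,0,0.04],[0,-0.05,0,0,0,0,0.04],[0,-0.05,0,0,0,0,0.04],[0,-0.05,0,0,0,0,0.04],[0,-0.05,0,0,0,0,0.04],[0,-0.05,0,0,0,0,0.04]], "grip_force": 25}}

```text
time_s: 1.35
eef_pos: [0.3364, -0.2666, 0.2553]
tcp_rot: [[0.978, -0.208, -0.0], [-0.208, -0.978, 0.0], [-0.0, 0.0, -1.0]]
wrist_force: [0.4, -0.3, 0.5]
width: 0.0402
gripper_force: 0.0
```

{"method": "send_rows", "body": {"motion": [[0,-0.05,0,0,0,0,0.04],[0,-0.05,0,0,0,0,0.04],[0,-0.05,0,0,0,0,0.04],[0,-0.05,0,0,0,0,0.04],[0,-0.05,0,0,0,0,0.04],[0,-0.05,0,0,0,0,0.04],[0,-0.05,0,0,0,0,0.04],[0,-0.05,0,0,0,0,0.04],[0,-0.05,0,0,0,0,0.04],[0,-0.05,0,0,0,0,0.04]]}}

```text
time_s: 2.6
eef_pos: [0.4404, 0.2222, 0.2554]
tcp_rot: [[0.978, -0.208, -0.0], [-0.208, -0.978, -0.0], [-0.0, 0.0, -1.0]]
wrist_force: [1.8, -0.4, 0.6]
width: 0.0397
gripper_force: 0.0
```

{"method": "send_rows", "body": {"motion": [[0.001,-0.026,0,0,0,0,0.04],[0.0013,-0.026,0,0,0,0,0.04],[0,0,0.04,0,0,0,0.04],[0,0,0.04,0,0,0,0.04],[0,0,0.03,0,0,0,0.04],[0,0,0.01,0,0,0,0.04],[0,0,0,0,0,0,0.04],[0,0,0,0,0,0,0.04],[0,0,0,0,0,0,0.04],[0,0,0,0,0,0,0.04]]}}

```text
time_s: 3.85
eef_pos: [0.4536, 0.2712, 0.136]
tcp_rot: [[0.978, -0.208, 0.001], [-0.208, -0.978, 0.0], [0.001, -0.0, -1.0]]
wrist_force: [0.7, -0.6, 0.5]
width: 0.0399
gripper_force: 0.0
```

```bash
python3 - <<'E'
from h import *
s=manip.state();print(s["joints"],s["eef_pos"])
a=manip.capture("side");b=manip.capture("top")
f=lambda im,x,y:cv2.resize(im[y-45:y+45,x-30:x+30],(400,600),interpolation=cv2.INTER_CUBIC)
cv2.imwrite("pics/g1.png",np.hstack([f(a,331,300),f(b,240,238)]))
E
```

```text
[  -4.02736526   22.69035488  -36.82376796  109.073277     16.71863363
   53.56940361 -150.77471796] [0.45361645 0.271222   0.13596361]
```

View pics/g1.png

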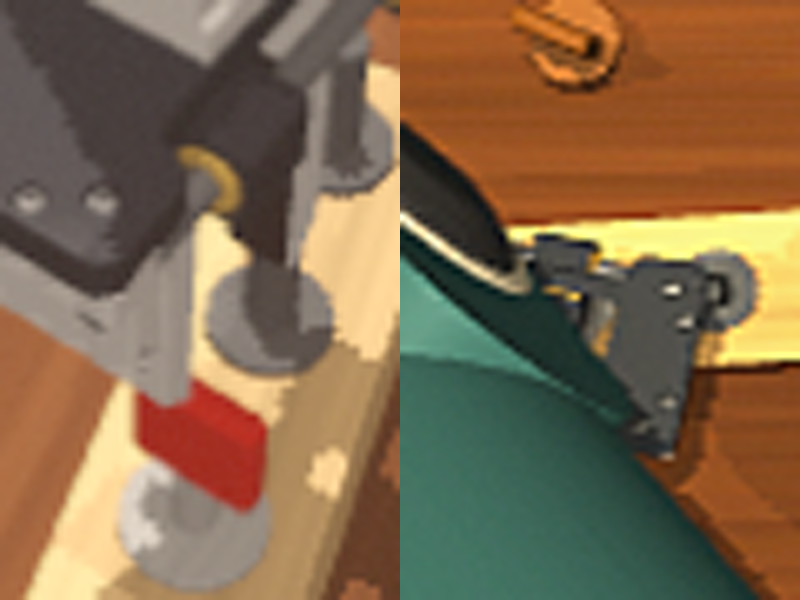

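Side crop: fingers straddle the red bow (pixel ~(200,450) in the crop), parallel with it; grasp line-up is good. Descend and close.

{"method": "send_rows", "body": {"motion": [[0,-0.001,0.02,0,0,0,0.04],[0,0,0.02,0,0,0,0.04],[0,0,0.019,0,0,0,0.04],[0,0,0.01,0,0,0,0.04],[0,0,0,0,0,0,0.02],[0,0,0,0,0,0,0.006],[0,0,0,0,0,0,0.006],[0,0,0,0,0,0,0.006],[0,0,0,0,0,0,0.006],[0,0,0,0,0,0,0.006]]}}

```text
time_s: 5.2
eef_pos: [0.4538, 0.2723, 0.0669]
tcp_rot: [[0.978, -0.208, 0.001], [-0.208, -0.978, 0.0], [0.001, -0.0, -1.0]]
wrist_force: [0.1, -1.0, 6.0]
width: 0.01
gripper_force: 25.0
```

{"method": "send_rows", "body": {"motion": [[0,0,-0.005,0,0,0,0.006],[0,0,-0.01,0,0,0,0.006],[0,0,-0.015,0,0,0,0.006],[0,0,-0.03,0,0,0,0.006],[0,0,-0.04,0,0,0,0.006],[0,0,-0.04,0,0,0,0.006],[0,0,-0.04,0,0,0,0.006],[0,0,-0.02,0,0,0,0.006],[0,0,0,0,0,0,0.006],[0,0,0,0,0,0,0.006]]}}

```text
time_s: 6.45
eef_pos: [0.4532, 0.2719, 0.2658]
tcp_rot: [[0.978, -0.208, -0.001], [-0.208, -0.978, -0.0], [-0.001, 0.001, -1.0]]
wrist_force: [0.2, -0.2, -1.2]
width: 0.0099
gripper_force: 25.0
```

```bash
python3 - <<'E'
from h import *
s=manip.state();print(s["joints"],s["eef_pos"],s["wrist_force"])
a=manip.capture("side");p=proj("side",s["eef_pos"])[0].astype(int);print(p)
x,y=p
cv2.imwrite("pics/g2.png",cv2.resize(a[max(0,y-50):y+70,x-60:x+60],(600,600),interpolation=cv2.INTER_CUBIC))
E
```

```text
[  -0.48514928   14.29218963  -39.77071699  100.86358538    9.76773069
   68.39669338 -145.00525996] [0.45319709 0.27187173 0.26582577] [ 0.16219745 -0.24132473 -1.23688898]
[334 243]
```

View pics/g2.png

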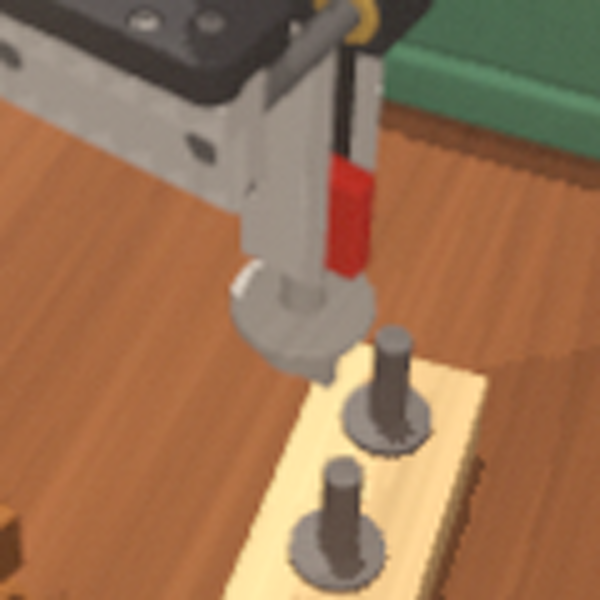

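The key hangs upright in the fingers, with its collar centred at about crop (303,311); the rack now holds only the two punches. I check the key's offset in the grip and plan the transit.

```bash
python3 - <<'E'
from h import *
np.set_printoptions(precision=4,suppress=True)
s=manip.state();e=np.array(s["eef_pos"])
x0,y0=334-60,243-50
P=lambda q:((q[0]+.5)/5-.5+x0,(q[1]+.5)/5-.5+y0)
R=np.array(s["tcp_rot"])
for q in((303,311),(303,307),(303,315)):print(R.T@(plane("side",P(q),e[2]+.019-.037)-e))
# predicted collar-top ellipse outline
a=np.radians(np.arange(0,360,45));c=e+[0,0,-.018]
X=np.array([c+.02*np.array([np.cos(t),np.sin(t),0]) for t in a]);pp=proj("side",X);print(((pp-[x0,y0]+.5)*5-.5).round())
# bow right-end corners predicted (own x=-18, y=+-5; z top/bottom)
B=[e+R@[-.018,yy,0]+[0,0,z] for yy in(-.005,.005) for z in(.019+.017,.019-.017)];print(((proj("side",B)-[x0,y0]+.5)*5-.5).round())
t=np.array([.4852,-.2343,e[2]]);print("to lock, tool",R.T@(t-e))
E
```

```text
[-0.0023 -0.0032  0.018 ]
[-0.0015 -0.002   0.018 ]
[-0.0031 -0.0044  0.018 ]
[[234. 278.]
 [234. 320.]
 [275. 352.]
 [333. 353.]
 [372. 322.]
 [369. 280.]
 [329. 251.]
 [274. 250.]]
[[359. 194.]
 [352. 289.]
 [381. 171.]
 [373. 266.]]
to lock, tool [0.1366 0.4884 0.0002]
```

{"method": "send_rows", "body": {"motion": [[0.0137,0.0488,0,0,0,0,0.006],[0.0137,0.0488,0,0,0,0,0.006],[0.0137,0.0488,0,0,0,0,0.006],[0.0137,0.0488,0,0,0,0,0.006],[0.0137,0.0488,0,0,0,0,0.006],[0.0137,0.0488,0,0,0,0,0.006],[0.0137,0.0488,0,0,0,0,0.006],[0.0137,0.0488,0,0,0,0,0.006],[0.0137,0.0488,0,0,0,0,0.006],[0.0137,0.0488,0,0,0,0,0.006]]}}

```text
time_s: 7.75
eef_pos: [0.4857, -0.2351, 0.2655]
tcp_rot: [[0.978, -0.208, -0.001], [-0.208, -0.978, 0.001], [-0.002, -0.0, -1.0]]
wrist_force: [1.4, 0.2, -1.1]
width: 0.0101
gripper_force: 25.0
```

{"method": "send_rows", "body": {"motion": [[0,0,0,0,0,-10.5,0.006],[0,0,0,0,0,-10.5,0.006],[0,0,0,0,0,-10.5,0.006],[0,0,0,0,0,-10.5,0.006],[0,0,0,0,0,-10.5,0.006],[0,0,0,0,0,-10.5,0.006],[0,0,0,0,0,-10.5,0.006],[0,0,0,0,0,-8.5,0.006],[0,0,0,0,0,0,0.006],[0,0,0,0,0,0,0.006]]}}

```text
time_s: 9.0
eef_pos: [0.4859, -0.2336, 0.2659]
tcp_rot: [[0.345, 0.938, -0.001], [0.938, -0.345, 0.001], [0.0, -0.001, -1.0]]
wrist_force: [0.3, -0.7, -1.6]
width: 0.0099
gripper_force: 25.0
```

```bash
python3 - <<'E'
from h import *
np.set_printoptions(precision=4,suppress=True)
s=manip.state();e=np.array(s["eef_pos"]);R=np.array(s["tcp_rot"]);print(s["joints"],e,s["wrist_force"],np.degrees(np.arctan2(R[1,0],R[0,0])))
t=np.array([.4852,-.2343,e[2]]);print("to lock, tool",R.T@(t-e))
E
```

```text
[ 46.9955  13.9716 -29.0427  99.7002   7.2354  68.2372  -4.2241] [ 0.4859 -0.2336  0.2659] [ 0.3133 -0.6981 -1.6261] 69.79958717741955
to lock, tool [-0.0009 -0.0005  0.    ]
```

{"method": "send_rows", "body": {"motion": [[-0.0009,-0.0005,0.01,0,0,0,0.006],[0,0,0.015,0,0,0,0.006],[0,0,0.012,0,0,0,0.006],[0,0,0.005,0,0,0,0.006],[0,0,0,0,0,0,0.006],[0,0,0,0,0,0,0.006],[0,0,0,0,0,0,0.006],[0,0,0,0,0,0,0.006],[0,0,0,0,0,0,0.006],[0,0,0,0,0,0,0.006]]}}

```text
time_s: 10.25
eef_pos: [0.4853, -0.2343, 0.2244]
tcp_rot: [[0.342, 0.94, -0.0], [0.94, -0.342, 0.0], [-0.0, -0.0, -1.0]]
wrist_force: [-0.4, 0.6, -1.1]
width: 0.0101
gripper_force: 25.0
```

```bash
python3 - <<'E'
from h import *
s=manip.state();print(s["eef_pos"],s["wrist_force"],s["moment"])
a=manip.capture("side");b=manip.capture("top")
x,y=394,132;A=cv2.resize(a[y-40:y+35,x-25:x+25],(400,600),interpolation=cv2.INTER_CUBIC)
x,y=420,226;B=cv2.resize(b[y-37:y+38,x-25:x+25],(400,600),interpolation=cv2.INTER_CUBIC)
e=np.array(s["eef_pos"]);th=np.radians(np.arange(0,360,10))
cv2.imwrite("pics/l1.png",np.hstack([A,B]))
E
```

```text
[ 0.48532453 -0.23433664  0.22444778] [-0.40938767  0.56717229 -1.05111384] [-0.00787024  0.01398849 -0.02363042]
```

View pics/l1.png

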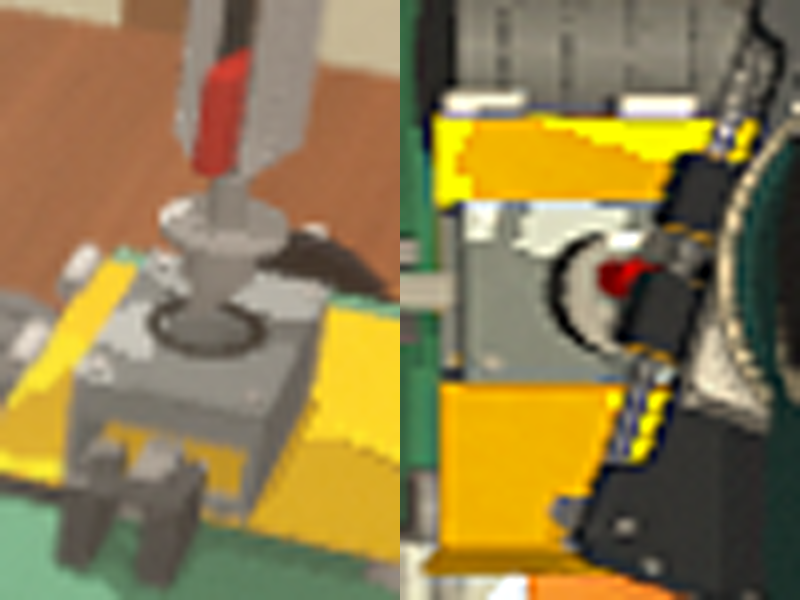

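The key stands over the bore: in the side crop the collar is centred at x≈222 and the bore ring at (207,328). I compare these with the prediction.

```bash
python3 - <<'E'
from h import *
f=lambda X:((proj("side",X)-[369,92]+.5)*8-.5).round(1)
L=[.4852,-.2343]
print(f([L+[.17],L+[.2064],L+[.2024]]))
th=np.radians(np.arange(0,360,5));
E=f([[L[0]+.02*np.cos(t),L[1]+.02*np.sin(t),.2064] for t in th]);print(E.min(0),E.max(0))
print(f([[.4852+.003,-.2343,.2064],[.4852,-.2313,.2064]]))
E
```

```text
[[208.1 325.7]
 [223.9 220.2]
 [222.1 232. ]]
[158.1 190.8] [289.8 250.7]
[[214.3 218.3]
 [221.5 224.3]]
```

Within 1 mm. Insert the shank and approach the barrel's face softly.

{"method": "send_rows", "body": {"motion": [[0,0,0.004,0,0,0,0.006],[0,0,0.004,0,0,0,0.006],[0,0,0.004,0,0,0,0.006],[0,0,0.003,0,0,0,0.006],[0,0,0.003,0,0,0,0.006],[0,0,0.002,0,0,0,0.006],[0,0,0.002,0,0,0,0.006],[0,0,0.001,0,0,0,0.006],[0,0,0,0,0,0,0.006],[0,0,0,0,0,0,0.006]]}}

```text
time_s: 11.6
eef_pos: [0.4855, -0.2345, 0.2015]
tcp_rot: [[0.342, 0.94, 0.0], [0.94, -0.342, -0.0], [-0.0, 0.0, -1.0]]
wrist_force: [2.2, -2.5, -1.5]
width: 0.0099
gripper_force: 25.0
```

{"method": "send_rows", "body": {"motion": [[0,0,0.0005,0,0,0,0.006],[0,0,0.0005,0,0,0,0.006],[0,0,0.0005,0,0,0,0.006],[0,0,0.0005,0,0,0,0.006],[0,0,0.0005,0,0,0,0.006],[0,0,0,0,0,0,0.006],[0,0,0,0,0,0,0.006],[0,0,0,0,0,0,0.006],[0,0,0,0,0,0,0.006],[0,0,0,0,0,0,0.006]]}}

```text
time_s: 12.85
eef_pos: [0.4857, -0.2345, 0.1997]
tcp_rot: [[0.342, 0.94, 0.001], [0.94, -0.342, -0.001], [-0.0, 0.001, -1.0]]
wrist_force: [0.9, -2.6, 10.7]
width: 0.0096
gripper_force: 25.0
```

{"method": "send_rows", "body": {"motion": [[0,0,0,0,0,3,0.006],[0,0,0,0,0,3,0.006],[0,0,0,0,0,3,0.006],[0,0,0,0,0,3,0.006],[0,0,0,0,0,3,0.006],[0,0,0,0,0,3,0.006],[0,0,0,0,0,3,0.006],[0,0,0,0,0,3,0.006],[0,0,0,0,0,3,0.006],[0,0,0,0,0,3,0.006]]}}

```text
time_s: 14.1
eef_pos: [0.4856, -0.2346, 0.1996]
tcp_rot: [[0.767, 0.641, 0.001], [0.641, -0.767, -0.001], [0.0, 0.001, -1.0]]
wrist_force: [0.3, -3.8, 10.0]
width: 0.0097
gripper_force: 25.0
```

```bash
python3 - <<'E'
from h import *
s=manip.state();print({k:np.round(s[k],4).tolist() for k in("time_s","eef_pos","wrist_force","moment","joints")})
E
```

```text
{'time_s': 14.1, 'eef_pos': [0.4856, -0.2346, 0.1996], 'wrist_force': [0.3365, -3.8144, 9.9763], 'moment': [-0.9375, -0.1486, 0.0265], 'joints': [42.14, 16.9343, -23.488, 104.5017, 7.7195, 60.0748, -34.4008]}
```

{"method": "send_rows", "body": {"motion": [[-0.0002,0.0002,0,0,0,3,0.006],[0,0,0,0,0,3,0.006],[0,0,0,0,0,3,0.006],[0,0,0,0,0,3,0.006],[0,0,0,0,0,3,0.006],[0,0,0,0,0,3,0.006],[0,0,0,0,0,3,0.006],[0,0,0,0,0,3,0.006],[0,0,0,0,0,3,0.006],[0,0,0,0,0,3,0.006]]}}

```text
time_s: 15.35
eef_pos: [0.4851, -0.235, 0.1989]
tcp_rot: [[0.985, 0.172, -0.0], [0.172, -0.985, -0.0], [-0.0, 0.0, -1.0]]
wrist_force: [1.3, -2.2, 6.3]
width: 0.0099
gripper_force: 25.0
```

{"method": "send_rows", "body": {"motion": [[0,0,0.0004,0,0,0,0.006],[0,0,0.0004,0,0,0,0.006],[0,0,0,0,0,0,0.006],[0,0,0,0,0,0,0.006],[0,0,0,0,0,0,0.006],[0,0,0,0,0,0,0.006],[0,0,0,0,0,0,0.006],[0,0,0,0,0,0,0.006],[0,0,0,0,0,0,0.006],[0,0,0,0,0,0,0.006]]}}

```text
time_s: 16.6
eef_pos: [0.4859, -0.2346, 0.1989]
tcp_rot: [[0.985, 0.174, 0.001], [0.174, -0.985, -0.0], [0.001, 0.001, -1.0]]
wrist_force: [1.9, -2.6, 10.3]
width: 0.0098
gripper_force: 25.0
```

```bash
python3 - <<'E'
from h import *
s=manip.state();print({k:np.round(s[k],4).tolist() for k in("time_s","eef_pos","wrist_force","moment","joints")})
E
```

```text
{'time_s': 16.6, 'eef_pos': [0.4859, -0.2346, 0.1989], 'wrist_force': [1.9472, -2.5942, 10.2655], 'moment': [-0.5875, -0.3729, 0.0202], 'joints': [38.2033, 16.4937, -18.7191, 104.6545, 6.0522, 59.7424, -62.8052]}
```

{"method": "send_rows", "body": {"motion": [[0,0,0,0,0,3,0.006],[0,0,0,0,0,3,0.006],[0,0,0,0,0,3,0.006],[0,0,0,0,0,3,0.006],[0,0,0,0,0,3,0.006],[0,0,0,0,0,3,0.006],[0,0,0,0,0,3,0.006],[0,0,0,0,0,3,0.006],[0,0,0,0,0,3,0.006],[0,0,0,0,0,3,0.006]], "grip_force": 40}}

```text
time_s: 17.85
eef_pos: [0.4861, -0.2348, 0.1994]
tcp_rot: [[0.939, -0.343, 0.002], [-0.343, -0.939, -0.001], [0.002, 0.0, -1.0]]
wrist_force: [-0.5, -3.2, 15.7]
width: 0.0099
gripper_force: 40.0
```

```bash
python3 - <<'E'
from h import *
s=manip.state();print({k:np.round(s[k],4).tolist() for k in("time_s","eef_pos","wrist_force","moment","joints")})
E
```

```text
{'time_s': 17.85, 'eef_pos': [0.4861, -0.2348, 0.1994], 'wrist_force': [-0.4612, -3.2027, 15.6649], 'moment': [-0.5106, -0.0481, 0.0208], 'joints': [34.3081, 16.0885, -14.0376, 104.7547, 4.479, 59.5699, -91.5204]}
```

{"method": "send_rows", "body": {"motion": [[0.0002,0.0005,0,0,0,-2,0.006],[0,0,0,0,0,-2,0.006],[0,0,0,0,0,-2,0.006],[0,0,0,0,0,-2,0.006],[0,0,0,0,0,-2,0.006],[0,0,0,0,0,-2,0.006],[0,0,0,0,0,-2,0.006],[0,0,0,0,0,-2,0.006],[0,0,0,0,0,-2,0.006],[0,0,0,0,0,-2,0.006]]}}

```text
time_s: 19.1
eef_pos: [0.4862, -0.2347, 0.1992]
tcp_rot: [[1.0, 0.002, 0.002], [0.002, -1.0, 0.0], [0.002, 0.0, -1.0]]
wrist_force: [1.2, 0.3, 13.1]
width: 0.0098
gripper_force: 40.0
```

```bash
python3 - <<'E'
from h import *
s=manip.state();print({k:np.round(s[k],4).tolist() for k in("time_s","eef_pos","wrist_force","moment","tcp_rot")})
E
```

```text
{'time_s': 19.1, 'eef_pos': [0.4862, -0.2347, 0.1992], 'wrist_force': [1.1931, 0.2649, 13.0533], 'moment': [0.1805, -0.4387, -0.0166], 'tcp_rot': [[1.0, 0.0022, 0.0018], [0.0022, -1.0, 0.0], [0.0018, 0.0, -1.0]]}
```

{"method": "send_rows", "body": {"motion": [[0,0,0,0,0,-1.5,0.006],[0,0,0,0,0,-1.5,0.006],[0,0,0,0,0,-1.5,0.006],[0,0,0,0,0,-1.5,0.006],[0,0,0,0,0,-1.5,0.006],[0,0,0,0,0,-1.5,0.006],[0,0,0,0,0,0,0.006],[0,0,0,0,0,0,0.006],[0,0,0,0,0,0,0.006],[0,0,0,0,0,0,0.006]]}}

```text
time_s: 20.35
eef_pos: [0.486, -0.2348, 0.199]
tcp_rot: [[0.988, 0.157, 0.001], [0.157, -0.988, -0.0], [0.001, 0.0, -1.0]]
wrist_force: [1.8, -1.4, 11.8]
width: 0.0103
gripper_force: 40.0
```

{"method": "send_rows", "body": {"motion": [[0,0,0,0,0,-1.5,0.006],[0,0,0,0,0,-1.5,0.006],[0,0,0,0,0,-1.5,0.006],[0,0,0,0,0,-1.5,0.006],[0,0,0,0,0,-1.5,0.006],[0,0,0,0,0,-1.5,0.006],[0,0,0,0,0,0,0.006],[0,0,0,0,0,0,0.006],[0,0,0,0,0,0,0.006],[0,0,0,0,0,0,0.006]]}}

```text
time_s: 21.6
eef_pos: [0.4855, -0.2351, 0.1981]
tcp_rot: [[0.951, 0.31, 0.0], [0.31, -0.951, 0.0], [0.0, -0.0, -1.0]]
wrist_force: [3.9, -2.4, 0.6]
width: 0.0099
gripper_force: 40.0
```

```bash
python3 - <<'E'
from h import *
s=manip.state();print({k:np.round(s[k],4).tolist() for k in("time_s","eef_pos","wrist_force","moment","tcp_rot")})
E
```

```text
{'time_s': 21.6, 'eef_pos': [0.4855, -0.2351, 0.1981], 'wrist_force': [3.9379, -2.4253, 0.6021], 'moment': [-0.8702, -1.1274, -0.0648], 'tcp_rot': [[0.9508, 0.3097, 0.0003], [0.3097, -0.9508, 0.0002], [0.0003, -0.0001, -1.0]]}
```

The face has given way at 18° (no more push on the tool): it is in the slot. Feed down gently.

{"method": "send_rows", "body": {"motion": [[0,0,0.0005,0,0,0,0.006],[0,0,0.0005,0,0,0,0.006],[0,0,0.0005,0,0,0,0.006],[0,0,0.0005,0,0,0,0.006],[0,0,0,0,0,0,0.006],[0,0,0,0,0,0,0.006],[0,0,0,0,0,0,0.006],[0,0,0,0,0,0,0.006],[0,0,0,0,0,0,0.006],[0,0,0,0,0,0,0.006]]}}

```text
time_s: 22.85
eef_pos: [0.4855, -0.2352, 0.196]
tcp_rot: [[0.951, 0.31, 0.0], [0.31, -0.951, 0.0], [0.0, -0.0, -1.0]]
wrist_force: [4.6, -3.3, -0.4]
width: 0.0097
gripper_force: 40.0
```

{"method": "send_rows", "body": {"motion": [[0.0002,0.0004,0.0005,0,0,0,0.006],[0,0,0.0005,0,0,0,0.006],[0,0,0.0005,0,0,0,0.006],[0,0,0.0005,0,0,0,0.006],[0,0,0.0005,0,0,0,0.006],[0,0,0.0005,0,0,0,0.006],[0,0,0.0005,0,0,0,0.006],[0,0,0.0005,0,0,0,0.006],[0,0,0.0005,0,0,0,0.006],[0,0,0,0,0,0,0.006]]}}

```text
time_s: 24.1
eef_pos: [0.4856, -0.2354, 0.1917]
tcp_rot: [[0.951, 0.309, -0.0], [0.309, -0.951, 0.0], [-0.0, -0.0, -1.0]]
wrist_force: [0.4, -0.0, 1.4]
width: 0.01
gripper_force: 40.0
```

{"method": "send_rows", "body": {"motion": [[0,0,0,0,0,0,0.006],[0,0,0,0,0,0,0.006],[0,0,0,0,0,0,0.006],[0,0,0,0,0,0,0.006],[0,0,0,0,0,0,0.006],[0,0,0,0,0,0,0.006],[0,0,0,0,0,0,0.006],[0,0,0,0,0,0,0.006],[0,0,0,0,0,0,0.006],[0,0,0,0,0,0,0.006]]}}

```text
time_s: 25.35
eef_pos: [0.4856, -0.2355, 0.1916]
tcp_rot: [[0.951, 0.309, -0.0], [0.309, -0.951, 0.0], [-0.0, -0.0, -1.0]]
wrist_force: [0.2, 0.9, 2.6]
width: 0.0097
gripper_force: 40.0
```

{"method": "send_rows", "body": {"motion": [[0,0,0.0004,0,0,0,0.006],[0,0,0.0004,0,0,0,0.006],[0,0,0,0,0,0,0.006],[0,0,0,0,0,0,0.006],[0,0,0,0,0,4,0.006],[0,0,0,0,0,4,0.006],[0,0,0,0,0,4,0.006],[0,0,0,0,0,4,0.006],[0,0,0,0,0,4,0.006],[0,0,0,0,0,4,0.006]]}}

```text
time_s: 26.6
eef_pos: [0.4859, -0.2359, 0.1914]
tcp_rot: [[0.994, -0.107, 0.001], [-0.107, -0.994, -0.001], [0.001, 0.001, -1.0]]
wrist_force: [-1.6, -0.2, 8.2]
width: 0.0098
gripper_force: 40.0
```

```bash
python3 - <<'E'
from h import *
s=manip.state();print({k:np.round(s[k],4).tolist() for k in("time_s","eef_pos","wrist_force","moment","joints")})
E
```

```text
{'time_s': 26.6, 'eef_pos': [0.4859, -0.2359, 0.1914], 'wrist_force': [-1.6353, -0.1933, 8.2337], 'moment': [-0.1957, 0.3171, 0.1788], 'joints': [35.9775, 16.8004, -15.9636, 105.0926, 5.3702, 58.7705, -78.2554]}
```

{"method": "send_rows", "body": {"motion": [[0,0,-0.0002,0,0,4,0.006],[0,0,0,0,0,4,0.006],[0,0,0,0,0,4,0.006],[0,0,0,0,0,4,0.006],[0,0,0,0,0,4,0.006],[0,0,0,0,0,4,0.006],[0,0,0,0,0,4,0.006],[0,0,0,0,0,4,0.006],[0,0,0,0,0,4,0.006],[0,0,0,0,0,4,0.006]]}}

```text
time_s: 27.85
eef_pos: [0.486, -0.2355, 0.1914]
tcp_rot: [[0.693, -0.721, 0.001], [-0.721, -0.693, -0.0], [0.001, -0.0, -1.0]]
wrist_force: [1.3, 2.0, 6.0]
width: 0.0102
gripper_force: 40.0
```

{"method": "send_rows", "body": {"motion": [[0,0,0,0,0,4,0.006],[0,0,0,0,0,4,0.006],[0,0,0,0,0,4,0.006],[0,0,0,0,0,4,0.006],[0,0,0,0,0,4,0.006],[0,0,0,0,0,4,0.006],[0,0,0,0,0,4,0.006],[0,0,0,0,0,0,0.006],[0,0,0,0,0,0,0.006],[0,0,0,0,0,0,0.006]]}}

```text
time_s: 29.1
eef_pos: [0.4862, -0.2354, 0.1914]
tcp_rot: [[0.276, -0.961, 0.001], [-0.961, -0.276, -0.0], [0.001, -0.001, -1.0]]
wrist_force: [0.9, 1.7, 6.2]
width: 0.0096
gripper_force: 40.0
```

```bash
python3 - <<'E'
from h import *
s=manip.state();R=s["tcp_rot"];print({k:np.round(s[k],4).tolist() for k in("time_s","eef_pos","wrist_force","moment","joints")},np.degrees(np.arctan2(R[1][0],R[0][0])))
E
```

```text
{'time_s': 29.1, 'eef_pos': [0.4862, -0.2354, 0.1914], 'wrist_force': [0.947, 1.6647, 6.1645], 'moment': [0.4785, -0.3473, 0.0399], 'joints': [27.0913, 16.1901, -5.3731, 105.3873, 1.7387, 58.4356, -142.9612]} -73.98267942901361
```

{"method": "send_rows", "body": {"motion": [[0,0,0,0,0,2,0.006],[0,0,0,0,0,2,0.006],[0,0,0,0,0,2,0.006],[0,0,0,0,0,2,0.006],[0,0,0,0,0,2,0.006],[0,0,0,0,0,2,0.006],[0,0,0,0,0,2,0.006],[0,0,0,0,0,0,0.006],[0,0,0,0,0,0,0.006],[0,0,0,0,0,0,0.006]]}}

```text
time_s: 30.35
eef_pos: [0.4864, -0.2353, 0.1915]
tcp_rot: [[0.035, -0.999, 0.001], [-0.999, -0.035, -0.0], [0.0, -0.001, -1.0]]
wrist_force: [3.0, 2.7, 4.5]
width: 0.0099
gripper_force: 40.0
```

```bash
python3 - <<'E'
from h import *
s=manip.state();R=s["tcp_rot"];print({k:np.round(s[k],4).tolist() for k in("time_s","wrist_force","moment","joints")},np.degrees(np.arctan2(R[1][0],R[0][0])))
a=manip.capture("side");b=manip.capture("top")
x,y=394,132;A=cv2.resize(a[y-30:y+45,x-25:x+25],(400,600),interpolation=cv2.INTER_CUBIC)
x,y=410,226;B=cv2.resize(b[y-37:y+38,x-25:x+25],(400,600),interpolation=cv2.INTER_CUBIC)
cv2.imwrite("pics/l2.png",np.hstack([A,B]))
E
```

```text
{'time_s': 30.35, 'wrist_force': [2.954, 2.7378, 4.4983], 'moment': [0.5318, -0.7071, 0.0851], 'joints': [25.1948, 16.1234, -3.1249, 105.4473, 0.9951, 58.3775, -156.3]} -87.97205382741313
```

View pics/l2.png

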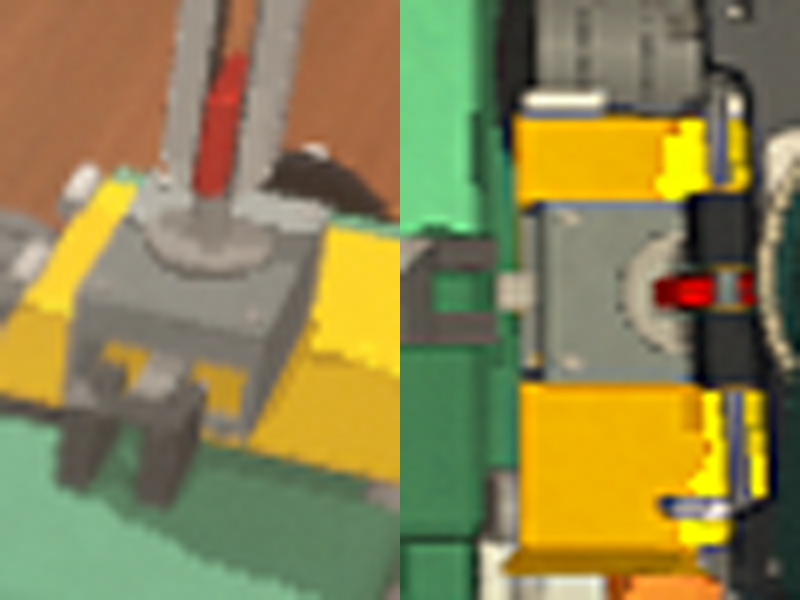

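The collar lies flat on the lock case. In the top crop the bolt's tip (498,290) is now outside the keeper's end (496,290), about 15 mm drawn. I turn 2° more for margin, then release.

{"method": "send_rows", "body": {"motion": [[0,0,0,0,0,1,0.006],[0,0,0,0,0,1,0.006],[0,0,0,0,0,0.5,0.006],[0,0,0,0,0,0,0.006],[0,0,0,0,0,0,0.006],[0,0,0,0,0,0,0.012],[0,0,0,0,0,0,0.02],[0,0,0,0,0,0,0.04],[0,0,0,0,0,0,0.04],[0,0,0,0,0,0,0.04]]}}

```text
time_s: 31.7
eef_pos: [0.4856, -0.2355, 0.191]
tcp_rot: [[-0.009, -1.0, -0.0], [-1.0, 0.009, 0.0], [-0.0, 0.0, -1.0]]
wrist_force: [0.3, 0.8, -1.0]
width: 0.0396
gripper_force: 0.0
```

{"method": "send_rows", "body": {"motion": [[0,0,-0.005,0,0,0,0.04],[0,0,-0.01,0,0,0,0.04],[0,0,-0.02,0,0,0,0.04],[0,0,-0.03,0,0,0,0.04],[0,0,-0.04,0,0,0,0.04],[-0.03,0,-0.03,0,0,0,0.04],[0,0.05,0,0,0,0,0.04],[0,0.05,0,0,0,0,0.04],[0,0,0,0,0,0,0.04],[0,0,0,0,0,0,0.04]]}}

```text
time_s: 32.95
eef_pos: [0.3864, -0.2046, 0.3268]
tcp_rot: [[-0.009, -1.0, 0.001], [-1.0, 0.009, -0.0], [0.0, -0.001, -1.0]]
wrist_force: [0.8, -0.3, -0.1]
width: 0.0399
gripper_force: 0.0
```

```bash
python3 - <<'E'
from h import *
s=manip.state();print({k:np.round(s[k],4).tolist() for k in("time_s","eef_pos","wrist_force","joints","width")})
a=manip.capture("side");b=manip.capture("top")
x,y=394,132;A=cv2.resize(a[y-30:y+45,x-25:x+25],(400,600),interpolation=cv2.INTER_CUBIC)
x,y=410,226;B=cv2.resize(b[y-37:y+38,x-25:x+25],(400,600),interpolation=cv2.INTER_CUBIC)
cv2.imwrite("pics/l3.png",np.hstack([A,B]))
E
```

```text
{'time_s': 32.95, 'eef_pos': [0.3864, -0.2046, 0.3268], 'wrist_force': [0.7914, -0.2796, -0.1376], 'joints': [23.5115, -1.8049, 0.3506, 107.8864, 0.0031, 73.8458, -156.6302], 'width': 0.0399}
```

View pics/l3.png

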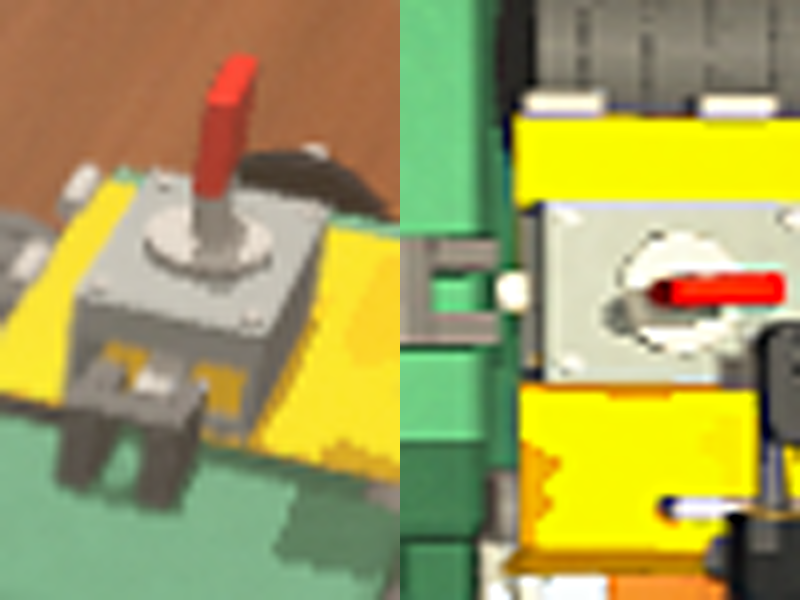

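Key released, standing home with its collar flat; the bolt tip at crop (497,290) is level with the keeper's end. I measure the travel more finely from the first and present images.

```bash
python3 - <<'E'
from h import *
t0=cv2.imread("pics/top0.png");t1=manip.capture("top")
for t in(t0,t1):print(t[223:227,386:404,0].astype(int).mean(0).round().tolist())
for t in(t0,t1):print(t[223:227,386:404,2].astype(int).mean(0).round().tolist())
print("keeper prong row",t1[219:221,386:404,2].mean(0).round().tolist())
for z in(.13,.15):print(plane("top",(392,225),z)[1]-plane("top",(393,225),z)[1])
bow=t1[218:232,412:438].astype(int);m=(bow[...,2]>170)&(bow[...,1]<90);ys,xs=np.nonzero(m)
print(cv2.fitLine(np.float32(np.c_[xs,ys]),cv2.DIST_L2,0,.01,.01).ravel(),len(xs))
E
```

```text
[122.0, 124.0, 112.0, 93.0, 79.0, 53.0, 192.0, 246.0, 238.0, 234.0, 232.0, 233.0, 235.0, 240.0, 200.0, 112.0, 76.0, 160.0]
[123.0, 124.0, 110.0, 107.0, 116.0, 117.0, 117.0, 116.0, 98.0, 69.0, 47.0, 174.0, 237.0, 244.0, 204.0, 114.0, 76.0, 162.0]
[144.0, 149.0, 128.0, 85.0, 59.0, 52.0, 230.0, 253.0, 252.0, 250.0, 250.0, 251.0, 252.0, 254.0, 238.0, 142.0, 90.0, 182.0]
[146.0, 150.0, 128.0, 95.0, 94.0, 96.0, 97.0, 96.0, 81.0, 54.0, 38.0, 208.0, 250.0, 254.0, 240.0, 143.0, 91.0, 184.0]
keeper prong row [149.0, 152.0, 124.0, 124.0, 154.0, 153.0, 154.0, 154.0, 156.0, 158.0, 148.0, 102.0, 58.0, 85.0, 129.0, 118.0, 86.0, 188.0]
0.0027425057160288535
0.002690249728476757
[ 0.9990916  -0.04261322 13.882353    6.647059  ] 51
```

```bash
python3 -c "
from rig import manip
print(manip.close_job())"
```

```text
the job is handed in; nothing more can be done
None
```

The hood is unlocked and the job handed in: the red key stands fully home in the lock, released, with the bolt drawn about 13.8 mm by image measurement (clear from 12.5 mm); the pass/fail result was not shown.

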